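Index the gear-checking table to its next notch

ROBOT

A 7-joint arm with a two-finger parallel gripper is mounted at the origin on the work surface. World frame = base frame: x ahead of the robot, y to its left, z up, the work surface at z = 0. Lengths are in m, angles in degrees, forces in N, time in s.
With the tool pointing down it reaches from about 0.425 to 0.875 m from the base axis. Payload 4.7 kg.
Tool frame: the origin (TCP) lies midway between the tips of the shut fingers; the grasp point (between the pads) lies 19 mm behind it (env.grip_depth is the distance from the TCP to the grasp point, in m); z points along the fingers, y is the line along which they close (so a half turn about z gives the same grasp; the last joint's range is limited). The gripper opens to 87 mm and grips with 3 to 60 N. Pads are 19 mm wide; open, the fingers measure 117 mm over their backs; the gripper's body (75 mm by 190 mm) begins 51 mm behind the grasp point.
Start: joints at [-64.051, 18.392, -4.016, 83.108, 1.295, 78.541, -3.26], TCP at [0.276, 0.588, 0.202] pointing down, gripper open.
Joint ranges: [-163.93, 163.93], [-17.29, 119.83], [-79.2, 71.16], [3.27, 140.29], [-89.18, 269.18], [5.43, 117.66], [-154.24, 154.24]. Speed limits (degrees/s): [147.25, 147.25, 180, 180, 180, 180, 180].

INTERFACE

Orientations are given as [roll, pitch, yaw] about the fixed x, y, z axes, in that order (R = Rz(yaw) Ry(pitch) Rx(roll)).
In Python, from cell import get_obs, optics, env, nets gives the robot as it stands.
- The arm moves only by the shell command python3 -m creep 'ROWS' [FORCE]. ROWS is JSON, a list of rows, each an object of numbers: "wx", "wy", "wz": the turn, a rotation vector about the tool's x, y, z in degrees; "tx", "ty", "tz": the shift along the tool's x, y, z in mm; "gripper": the opening, from -1 (shut) to 1 (fully open). A call has 1 to 5 rows; each row is the pose to reach, as a shift and turn from the pose commanded when the call began, along the tool's axes at that moment; what a row does not reach only later rows make up. A row lasts 1/12 s, in which the tool goes at most 41.7 mm and 7.16 degrees, less where a joint would pass 70% of its speed; a pose out of reach is approached as far as the arm can. A call with a gripper value outside its range is refused whole. The fingers move at their own pace and stop on an object; FORCE is the grip in N (left out, the last holds). Time passes only in rows, so rows that repeat a pose let the fingers close. It gives the time, the measured TCP pose, the force, the opening and the grip force at its end, in the units of the state.
- get_obs(): the state, without advancing time (a new reading comes with each control period).
- optics.read_camera(name): name is "side" or "top" or "wrist"; returns (picture, depth): 480x640x3 uint8, red, green, blue; 480x640 float32, m along the optical axis (not along the pixel's ray), 0 where there is no reading.
- optics.camera_info(name): a dict with "fovy" (degrees; the focal length in pixels is half the picture's height over the tangent of half this angle, whatever the lens; pixels are square), "cx", "cy" (the principal point, pixels), "R" (3x3) and "t" (3): a world point X has camera coordinates R X + t; the wrist camera has in their place "tool_from_camera" (4x4, takes a point from camera to tool coordinates, whose origin is the TCP and whose axes are the flange's). Camera axes: x right, y down, z forward; pixel columns grow to the right and rows downward; lengths in m; the calibration is good to about 2 mm. The wrist camera is an equidistant fisheye: a pixel r from the principal point sees the ray r / f radians off the axis. A picture is of the moment at which its call begins: read the wrist's pose just before it. camera_info takes no time and is no camera call.
- env.sign_off(): hands the job in; it is judged then, once.
Trained networks look in the newest picture that a camera, given by its name, has taken for a name from the list of things; names that differ only in an ending like _2 or _b are one class to them, and where a whole thing is asked for, a point or a joint stands for the part that bears it (a point fixed in the world has none). Each returns a list of dicts, best first, with "confidence" (0 to 1); they miss things now and then, are a little off and sometimes report something else, mostly with a low value. They report only what shows in the picture. A call takes as long as a camera call. They do not tell look-alikes from the thing itself.
- nets.look_for(query, camera): "point" ([x, y, z] in m, in world coordinates, good to about 4 mm: the middle of the surface that is visible of it).
- nets.place_of(query, camera): "point" ([x, y, z] in m, in world coordinates, good to about 4 mm: a listed point, or the origin of a listed thing).
The state is a dict: "time_s": time; "qpos": joint angles; "joint_velocities": joint speeds; "effort": joint torques, N m; "tool_pos": TCP position; "tool_rot": TCP orientation; "force": force on the tool from outside, world axes, zero at the start; "wrist_torque": the same for the moment, N m; "grip_width": finger opening in m; "grasp_force": force on a finger pad.
Only numpy, scipy, OpenCV 4.12 (cv2) and the standard library are available. Lean on these libraries where they do the work, as an engineer would, in place of code of your own. Each camera call takes 0.05 s, during which the arm holds its last target. There are 200 camera calls.

TASK

On the gear-checking fixture, press the red plunger knob on the table's arm right down with a fingertip and, keeping it down, swing the table counter-clockwise (seen from above) to the next notch of the index ring, not past it. Let the plunger spring back up into that notch and take the hand away. Leave the gear seated on its spigot and the caliper, mouse and ring gauge where they lie: nothing is to be picked up.

Things in the scene. Friction and masses are not known exactly. Their poses are not given: they have to be found in the camera images.
- index_fixture: the fixed fixture: dark plate 300 x 200 x 14 mm, pedestal, and a fixed steel index ring 190 mm across, 40 to 52 mm above the bench, with 12 open notches in its rim, 14 mm wide, every 30 degrees. Origin on the bench under the table's axis, z up. A lever gauge on a post 180 mm high, 160 mm from the axis on the +x side, reaches in over the gear, not touching it
- table_axis (a point): centre of the turntable's top face, on its vertical axis, 68 mm above the bench; x points along the arm towards the plunger, z up. The turntable is a grey metal disc with white graduations, 162 mm across, 14 mm thick, with a blue arm 30 mm wide reaching 124 mm from the axis (top also at 68 mm) and on it a round guide boss for the plunger, 31 mm across, top at 82 mm
- knob_top (a point): centre of the flat top face of the red plunger knob (38 mm across, 12 mm thick, like a mushroom button), 115 mm from the table's axis and 112 mm above the bench when the plunger is up. It moves down with the plunger and round with the table; nothing stands above it
- plunger (a joint): how far the plunger is pressed down, m: 0 up, 0.016 at its stop; its spring pushes up with 5.4 N (up) to 10 N (stop). A level 12 mm cross pin on its foot, under the arm, stands in a notch of the ring and locks the table; from 0.0125 down it is clear below the ring. Let go between notches it stays trapped down; within 3 mm (2 degrees) of a notch it springs up into it and centres the table
- turntable (a joint): turn of the table, rad, counter-clockwise seen from above positive; about 0 at the start, where the pin stands in a notch (play 0.01). The next notch counter-clockwise is at +0.524 (30 degrees). It turns with slight friction, about 0.08 N m, which a fingertip pressing on the knob overcomes, and stays where it is left
- gear: bronze-coloured gear with 12 teeth, 84 mm across, 20 mm thick, with a 31 mm bore, about 0.35 kg; it lies loose on the turntable over a spigot 29 mm across and 26 mm tall. Origin at the centre of its underside, 68 mm above the bench, x along the arm at the start, z up. It rides round with the table
- caliper: digital caliper lying on the bench beside the fixture, 230 x 85 x 15 mm, loose; origin under the middle of its beam, x along the beam, jaws at the -x end
- mouse: dark grey computer mouse lying on the bench, 100 x 56 x 34 mm, loose; origin under its middle, x along its length
- ring_gauge: steel setting ring lying on the bench, 68 mm across, hole 38 mm, 18 mm thick, loose; origin at the centre of its underside
Mind the look-alikes: they are no part of the job. What is meant by the gear is not purple, and is the larger of those in its own colour.

How it is judged (in metres and radians):
On the way, in this order (a step that is already met when the one before it is completed fails the run):
1. a finger presses the plunger down clear of its notch, before the table has turned (value of joint plunger above 0.011 m and contact force between the fingers and index_fixture above 1 N and value of joint turntable below 0.1 rad), for 0.05 s.
2. with the plunger down the table is turned counter-clockwise, more than half the way to the next notch (value of joint plunger above 0.009 m and value of joint turntable above 0.27 rad), for 0.05 s.
3. the plunger springs up into the next notch (value of joint turntable between 0.4936 and 0.5536 rad and value of joint plunger below 0.002 m), for 0.2 s.
At the end, for the whole second after the job is handed in: The table rests at the next notch counter-clockwise (0.524 rad, within 0.03), plunger up in it (within 2 mm); the gear sits on the table round its spigot (3 mm in height, 4 mm sideways) and has ridden round (within 0.2 rad); caliper, mouse and ring gauge are within 20 mm of where they lay (all of step 3 and velocity of joint turntable between -0.03 and 0.03 rad/s and z of gear in the frame of table_axis below 0.003 m and horizontal distance between gear and table_axis below 0.004 m and angle between the x axis of gear and the x axis of table_axis, either way round below 0.2 rad and distance of each of caliper, mouse, ring_gauge from where it was at the start of the episode below 0.02 m); the robot touches nothing.
It fails at once if the table is turned past the next notch, more than half the way to the one after (value of joint turntable above 0.785 rad).
It fails at once if the table is turned backwards (clockwise) by more than 0.15 rad (value of joint turntable below -0.15 rad).
It fails at once if the gear is lifted more than 8 mm off the table (z of gear in the frame of table_axis above 0.008 m).
It fails at once if the caliper, mouse or ring gauge is knocked more than 20 mm away, or picked up (distance of any of caliper, mouse, ring_gauge from where it was at the start of the episode above 0.02 m).
It also fails if it takes over 32 s, if anything falls off the work surface, if the arm or the gripper's body presses on something with over 40 N, if the wrist force passes 120 N, or if a joint passes its speed limit or range.

## Working session

There is one attempt and no reset: what is moved stays moved. The work goes in short steps, Python scripts to look and compute and a shell command to move; the robot and the scene stay as the last step left them, time stands still between calls to the robot, and variables do not carry over. Pictures are saved under pics/ and viewed, at most 10 in all, crops included, and the job is handed in when it is done.

```bash
mkdir -p pics; cat > h.py <<'E'
from cell import get_obs, optics, env, nets
import numpy as np, cv2
def snap(c,name):
    p,d=optics.read_camera(c); cv2.imwrite(f'pics/{name}.png',p[:,:,::-1]); np.save(f'pics/{name}.npy',d); return p,d
def world(c,u,v,d):
    i=optics.camera_info(c); f=240/np.tan(np.radians(i['fovy'])/2)
    X=np.array([(u-i['cx'])/f*d,(v-i['cy'])/f*d,d]); return np.array(i['R']).T@(X-np.array(i['t']))
def pix(c,X):
    i=optics.camera_info(c); f=240/np.tan(np.radians(i['fovy'])/2)
    x=np.array(i['R'])@np.array(X)+np.array(i['t']); return (f*x[:2]/x[2]+[i['cx'],i['cy']]).round()
E
python3 - <<'E'
from h import *
for c in ('top','side'):
    snap(c,c+'0')
    for q in ('knob_top','table_axis','gear','index_fixture'):
        for r in nets.place_of(q,c)[:3]: print(c,q,np.round(r['point'],4),round(r['confidence'],2),pix(c,r['point']))
o=get_obs(); print(o)
E
```

```text
top knob_top [0.4621 0.1048 0.1146] 0.88 [289. 296.]
top knob_top [0.5767 0.1191 0.0686] 0.69 [280. 228.]
top table_axis [0.574  0.1159 0.0717] 0.7 [282. 229.]
top gear [0.5786 0.1197 0.0716] 0.95 [279. 226.]
top gear [ 0.429  -0.1056  0.001 ] 0.94 [413. 316.]
top gear [ 0.3391  0.1779 -0.0022] 0.57 [249. 374.]
top index_fixture [ 0.5748  0.1133 -0.0052] 0.92 [285. 236.]
side knob_top [0.4616 0.1002 0.1094] 0.76 [253. 239.]
side table_axis [0.5785 0.1194 0.0661] 0.68 [310. 228.]
side gear [ 0.3347  0.1792 -0.0009] 0.87 [182. 270.]
side gear [ 0.428  -0.108  -0.0028] 0.79 [283. 376.]
side gear [0.572  0.1177 0.07  ] 0.62 [308. 228.]
side index_fixture [ 5.728e-01  1.147e-01 -2.000e-04] 0.84 [309. 254.]
{'time_s': 0.5, 'qpos': array([-64.05203286,  18.39364563,  -4.01831921,  83.10929981,
         1.29357782,  78.54165953,  -3.26151508]), 'joint_velocities': array([ 0.02336768, -0.06692591, -0.00658904, -0.02374588, -0.00955459,
       -0.01608494,  0.02668614]), 'effort': array([-1.87519940e-04, -4.90598166e+01, -4.02587978e-01, -3.12463403e+01,
       -6.34992099e-02,  3.45062418e-02,  4.78293407e-05]), 'tool_pos': array([0.27613877, 0.58842759, 0.20165194]), 'tool_rot': array([1.79999537e+02, 7.48775453e-04, 1.54861176e+02]), 'force': array([-0.35333435,  0.13399711,  0.08728652]), 'wrist_torque': array([-0.00322811,  0.02325207, -0.01375708]), 'grasp_force': 0.0, 'grip_width': 0.08687712897840126}
```

View pics/top0.png

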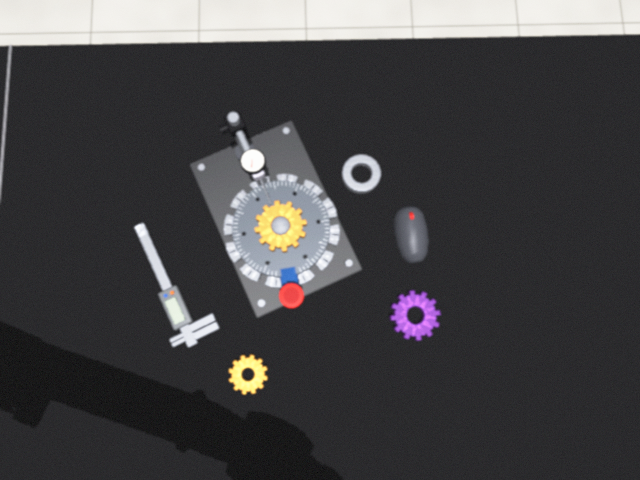

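View pics/side0.png

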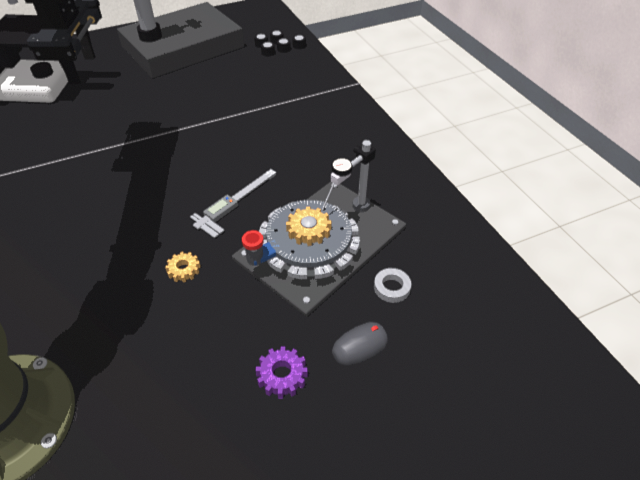

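The top view shows the red knob at (291,295) and the blue arm behind it at (289,276). There are three gear candidates: bronze on the table at (280,226), a smaller bronze one on the bench at (248,374), and a purple one at (415,315). The large bronze one on the turntable fits the description. I'll confirm this in a crop and measure the knob and axis.

```bash
python3 - <<'E'
from h import *
p=cv2.imread('pics/top0.png')
cv2.imwrite('pics/crop.png',cv2.resize(p[100:400,180:460],None,fx=2,fy=2,interpolation=cv2.INTER_CUBIC))
def blob(c,m,box,z0,z1):
    d=np.load(f'pics/{c}0.npy'); P=[]
    for v,u in np.argwhere(m):
        if box[0]<=u<=box[1] and box[2]<=v<=box[3] and d[v,u]>0:
            X=world(c,u,v,d[v,u]); 
            if z0<X[2]<z1: P.append(X)
    P=np.array(P); mid=(P.min(0)+P.max(0))/2
    return len(P),P.mean(0).round(4),mid.round(4),np.ptp(P,axis=0).round(3)
for c,kb,gb in (('top',(265,315,275,320),(245,320,190,265)),('side',(235,270,225,260),(280,340,200,250))):
    im=cv2.imread(f'pics/{c}0.png').astype(int); B,G,R=im[...,0],im[...,1],im[...,2]
    print(c,'knob',blob(c,(R>140)&(G<90)&(B<100),kb,.105,.125))
    print(c,'gear',blob(c,(R>150)&(R-B>60)&(G>90),gb,.08,.097))
i=optics.camera_info('wrist'); print(np.round(i['tool_from_camera'],3))
E
```

```text
top knob (366, array([0.4647, 0.1011, 0.1131]), array([0.463 , 0.1006, 0.1114]), array([0.037, 0.035, 0.011]))
top gear (1486, array([0.5756, 0.1172, 0.089 ]), array([0.5764, 0.1171, 0.0871]), array([0.083, 0.082, 0.014]))
side knob (288, array([0.4584, 0.099 , 0.1113]), array([0.4593, 0.1005, 0.1099]), array([0.037, 0.037, 0.009]))Traceback (most recent call last):
  File "<stdin>", line 15, in <module>
  File "<stdin>", line 8, in blob
  File "h.py", line 6, in world
    i=optics.camera_info(c); f=240/np.tan(np.radians(i['fovy'])/2)
ValueError: time passes only in moves, steps and waits
```

View pics/crop.png

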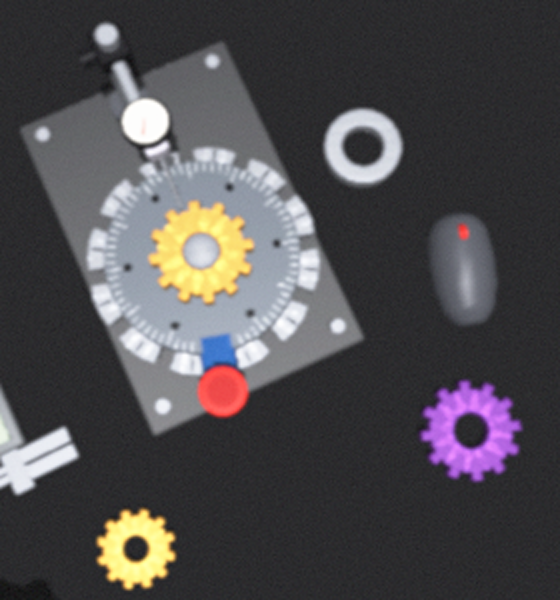

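The crop confirms it. The large bronze gear sits on the table's spigot at crop (201,251), with the small bronze gear at (136,548) and the purple one at (470,430). The only red knob is at (222,391). Axis is about (0.5755, 0.117) and knob about (0.462, 0.1005). Their distance is 0.1147 against the given 0.115, and the height is about 0.112, so both fit.

```bash
python3 -m creep '[{"tx":-25,"ty":-24,"gripper":-1},{"tx":-50,"ty":-48,"gripper":-1},{"tx":-75,"ty":-72,"gripper":-1},{"tx":-100,"ty":-97,"gripper":-1},{"tx":-125,"ty":-121,"gripper":-1}]' 20
python3 -m creep '[{"tx":-25,"ty":-24,"gripper":-1},{"tx":-50,"ty":-48,"gripper":-1},{"tx":-75,"ty":-72,"gripper":-1},{"tx":-100,"ty":-97,"gripper":-1},{"tx":-125,"ty":-121,"gripper":-1}]'
```

```text
validation failed for argument at $[0]...
validation failed for argument at $[0]...
```

```bash
python3 -m creep '[{"wx":0,"wy":0,"wz":0,"tx":-25,"ty":-24,"tz":0,"gripper":-1},{"wx":0,"wy":0,"wz":0,"tx":-50,"ty":-48,"tz":0,"gripper":-1},{"wx":0,"wy":0,"wz":0,"tx":-75,"ty":-72,"tz":0,"gripper":-1},{"wx":0,"wy":0,"wz":0,"tx":-100,"ty":-97,"tz":0,"gripper":-1},{"wx":0,"wy":0,"wz":0,"tx":-125,"ty":-121,"tz":0,"gripper":-1}]' 20
```

```text
time_s: 0.92
tool_pos: [0.3383, 0.4241, 0.2018]
tool_rot: [180.0, 0.0, 154.9]
force: [0.6, 0.4, 0.9]
grip_width: 0.0613
grasp_force: 0.0
```

```bash
python3 -m creep '[{"wx":0,"wy":0,"wz":0,"tx":-25,"ty":-24,"tz":0,"gripper":-1},{"wx":0,"wy":0,"wz":0,"tx":-50,"ty":-48,"tz":0,"gripper":-1},{"wx":0,"wy":0,"wz":0,"tx":-75,"ty":-72,"tz":0,"gripper":-1},{"wx":0,"wy":0,"wz":0,"tx":-100,"ty":-97,"tz":0,"gripper":-1},{"wx":0,"wy":0,"wz":0,"tx":-125,"ty":-121,"tz":0,"gripper":-1}]'
python3 -m creep '[{"wx":0,"wy":0,"wz":0,"tx":-25,"ty":-24,"tz":0,"gripper":-1},{"wx":0,"wy":0,"wz":0,"tx":-50,"ty":-48,"tz":0,"gripper":-1},{"wx":0,"wy":0,"wz":0,"tx":-75,"ty":-72,"tz":0,"gripper":-1},{"wx":0,"wy":0,"wz":0,"tx":-100,"ty":-97,"tz":0,"gripper":-1},{"wx":0,"wy":0,"wz":0,"tx":-126,"ty":-121,"tz":0,"gripper":-1}]'
python3 -m creep '[{"wx":0,"wy":0,"wz":-7,"tx":0,"ty":0,"tz":0,"gripper":-1},{"wx":0,"wy":0,"wz":-14,"tx":0,"ty":0,"tz":0,"gripper":-1},{"wx":0,"wy":0,"wz":-21,"tx":0,"ty":0,"tz":0,"gripper":-1},{"wx":0,"wy":0,"wz":-28,"tx":0,"ty":0,"tz":0,"gripper":-1},{"wx":0,"wy":0,"wz":-28,"tx":0,"ty":0,"tz":0,"gripper":-1}]'
```

```text
time_s: 1.33
tool_pos: [0.4001, 0.2614, 0.202]
tool_rot: [179.9, 0.0, 154.9]
force: [1.4, -0.6, -0.2]
grip_width: 0.0283
grasp_force: 0.0
time_s: 1.75
tool_pos: [0.4626, 0.0984, 0.2021]
tool_rot: [179.9, 0.0, 154.9]
force: [1.1, 0.6, -0.2]
grip_width: 0.0023
grasp_force: 0.0
time_s: 2.17
tool_pos: [0.4624, 0.1, 0.2019]
tool_rot: [180.0, 0.0, -177.0]
force: [0.1, 0.1, 0.2]
grip_width: 0.0003
grasp_force: 0.0
```

```bash
python3 -m creep '[{"wx":0,"wy":0,"wz":3,"tx":0,"ty":0,"tz":20,"gripper":-1},{"wx":0,"wy":0,"wz":3,"tx":0,"ty":0,"tz":40,"gripper":-1},{"wx":0,"wy":0,"wz":3,"tx":0,"ty":0,"tz":60,"gripper":-1},{"wx":0,"wy":0,"wz":3,"tx":0,"ty":0,"tz":76,"gripper":-1},{"wx":0,"wy":0,"wz":3,"tx":0,"ty":0,"tz":80,"gripper":-1}]'
python3 - <<'E'
from h import *
o=get_obs(); print(o['tool_pos'],o['tool_rot'],o['force'])
p,d=snap('side','s1'); cv2.imwrite('pics/s1c.png',cv2.resize(p[140:320,170:410,::-1],None,fx=3,fy=3))
E
```

```text
time_s: 2.58
tool_pos: [0.4605, 0.0996, 0.1192]
tool_rot: [-179.9, -0.2, 179.7]
force: [-0.3, 0.8, -0.2]
grip_width: 0.0002
grasp_force: 0.0
[0.46046663 0.09962394 0.11919214] [-179.9138981    -0.22500469  179.67923376] [-0.33113918  0.75229994 -0.22512369]
```

View pics/s1c.png

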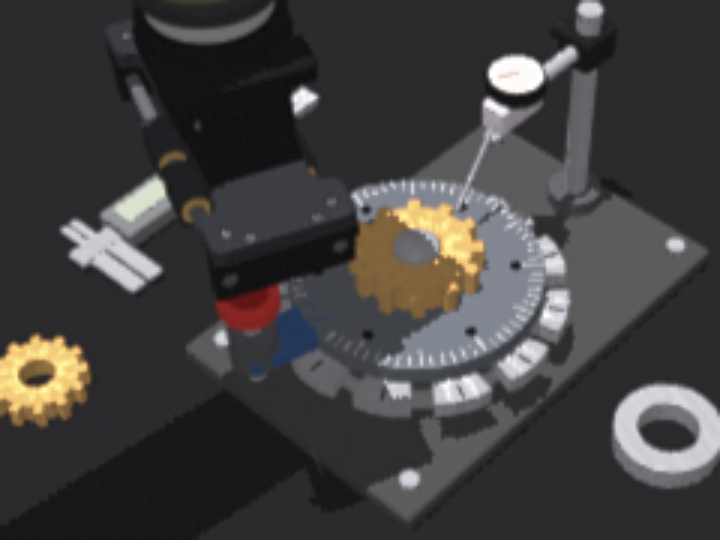

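The hand is over the knob (crop 250,300), well clear of the gauge at (515,80) and the gear. Next I press down.

```bash
python3 -m creep '[{"wx":0,"wy":0,"wz":0,"tx":-1,"ty":1,"tz":4,"gripper":-1},{"wx":0,"wy":0,"wz":0,"tx":-1,"ty":1,"tz":8,"gripper":-1},{"wx":0,"wy":0,"wz":0,"tx":-1,"ty":1,"tz":12,"gripper":-1},{"wx":0,"wy":0,"wz":0,"tx":-1,"ty":1,"tz":16,"gripper":-1},{"wx":0,"wy":0,"wz":0,"tx":-1,"ty":1,"tz":16,"gripper":-1}]'
python3 -m creep '[{"wx":0,"wy":0,"wz":0,"tx":0,"ty":0,"tz":2,"gripper":-1},{"wx":0,"wy":0,"wz":0,"tx":0,"ty":0,"tz":4,"gripper":-1},{"wx":0,"wy":0,"wz":0,"tx":0,"ty":0,"tz":6,"gripper":-1},{"wx":0,"wy":0,"wz":0,"tx":0,"ty":0,"tz":6,"gripper":-1}]'
```

```text
time_s: 3.05
tool_pos: [0.4631, 0.101, 0.1052]
tool_rot: [-180.0, -0.0, 179.8]
force: [0.1, -0.3, -0.5]
grip_width: 0.0007
grasp_force: 0.0
time_s: 3.38
tool_pos: [0.4631, 0.101, 0.0993]
tool_rot: [-180.0, -0.0, 179.9]
force: [-0.8, -0.5, -0.6]
grip_width: 0.0004
grasp_force: 0.0
```

No force is showing even though the tip is below the knob's height, so I'll look before going on.

```bash
python3 - <<'E'
from h import *
o=get_obs(); print(o['tool_pos'],o['force'],o['wrist_torque'],o['effort'].round(2))
p,d=snap('side','s2'); w,_=snap('wrist','w2')
a=cv2.resize(p[180:300,190:350,::-1],(720,540)); cv2.imwrite('pics/s2c.png',a)
for q in ('knob_top','gear'):
    for c in ('side','wrist'):
        for r in nets.place_of(q,c)[:2]: print(c,q,np.round(r['point'],4),round(r['confidence'],2))
E
```

```text
[0.4631313  0.10100378 0.09932323] [-0.79996895 -0.53405277 -0.57988661] [ 0.04189423 -0.02618662  0.01351904] [ 2.000e-02 -2.739e+01  2.400e-01 -2.871e+01  2.000e-02  1.000e-02
  1.000e-02]
side knob_top [0.4626 0.1014 0.1096] 0.49
wrist knob_top [0.4659 0.1002 0.1105] 0.73
side gear [ 0.3406  0.1801 -0.0016] 0.73
side gear [ 0.4315 -0.1093  0.0008] 0.73
wrist gear [0.34   0.1834 0.0015] 0.75
wrist gear [ 0.4287 -0.1027 -0.0012] 0.68
```

View pics/s2c.png

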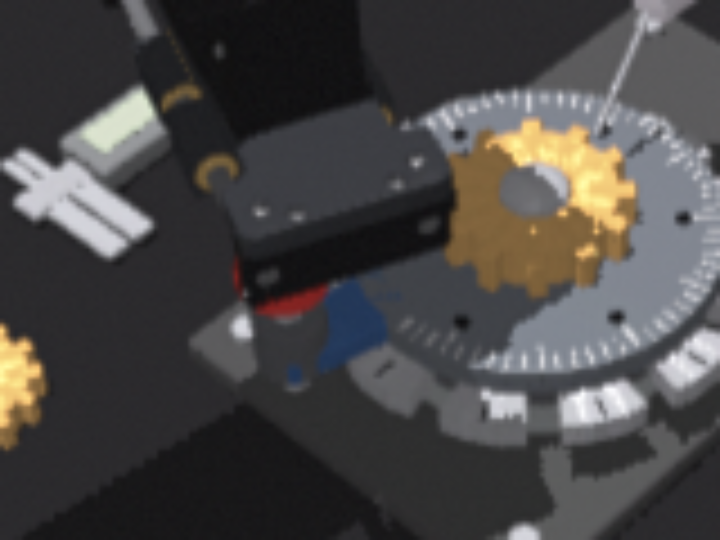

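View pics/w2.png

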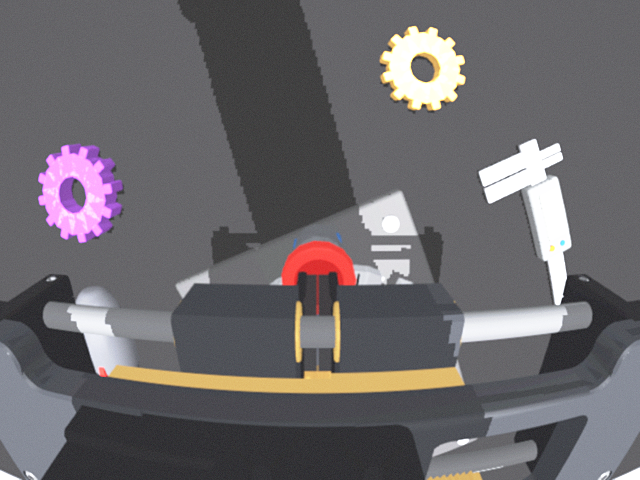

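In the side crop the finger block at (340,200) sits over the knob at (290,295). The wrist view shows the tips at about (318,300) over the red knob. I'll check from depth whether the knob has moved down.

```bash
python3 - <<'E'
from h import *
from scipy.spatial.transform import Rotation as Rn
i=optics.camera_info('side'); f=240/np.tan(np.radians(i['fovy'])/2); R=np.array(i['R']); t=np.array(i['t'])
for n in ('side0','s1','s2'):
    im=cv2.imread(f'pics/{n}.png').astype(int); d=np.load(f'pics/{n}.npy')
    m=(im[...,2]>90)&(im[...,1]<60)&(im[...,0]<70)&(d>0); m[:220]=0;m[265:]=0;m[:,:230]=0;m[:,275:]=0
    v,u=np.nonzero(m); X=np.c_[(u-i['cx'])/f*d[v,u],(v-i['cy'])/f*d[v,u],d[v,u]]; P=(X-t)@R
    print(n,len(P),v.max(),np.percentile(P,[2,50,98],axis=0).round(4).tolist())
w=optics.camera_info('wrist'); f=240/np.tan(np.radians(w['fovy'])/2)
im=cv2.imread('pics/w2.png').astype(int); d=np.load('pics/w2.npy'); o=get_obs()
m=(im[...,2]>110)&(im[...,1]<70)&(im[...,0]<80)&(d>0);m[:230]=0;m[320:]=0;m[:,:270]=0;m[:,370:]=0
def wr(v,u,d):
    a=u-w['cx'];b=v-w['cy'];r=np.hypot(a,b)+1e-9;th=r/f
    X=np.c_[np.tan(th)*a/r*d,np.tan(th)*b/r*d,d]
    T=np.array(w['tool_from_camera']); Q=X@T[:3,:3].T+T[:3,3]
    return Q@Rn.from_euler('xyz',o['tool_rot'],degrees=True).as_matrix().T+o['tool_pos']
v,u=np.nonzero(m); P=wr(v,u,d[v,u]); print('wrist red',len(P),np.percentile(P,[2,25,50,75,98],axis=0).round(4).tolist())
for r in range(285,380,10):
    for c in (300,318,336): print(r,c,wr(np.array([r]),np.array([c]),d[r:r+1,c])[0].round(4),im[r,c,::-1])
E
```

```text
side0 211 250 [[0.4415, 0.0821, -0.0018], [0.4597, 0.0977, 0.1102], [0.4945, 0.2236, 0.1139]]
s1 212 249 [[0.4414, 0.0813, 0.101], [0.4574, 0.09, 0.1108], [0.4754, 0.1009, 0.1146]]
s2 51 249 [[0.4371, 0.0144, 0.0999], [0.4578, 0.084, 0.1057], [0.4702, 0.1028, 0.1901]]
wrist red 960 [[0.4425, 0.0872, 0.1057], [0.4499, 0.0974, 0.112], [0.4529, 0.1018, 0.1129], [0.4549, 0.107, 0.1137], [0.4612, 0.1153, 0.146]]
285 300 [0.4522 0.0941 0.1367] [53 48 53]
285 318 [0.4537 0.1018 0.1331] [134  58  59]
285 336 [0.452  0.1096 0.1371] [50 54 58]
295 300 [0.4523 0.0945 0.1462] [43 46 48]
295 318 [0.4542 0.1018 0.1424] [135  61  65]
295 336 [0.4521 0.1091 0.1469] [59 57 64]
305 300 [0.4272 0.0974 0.2041] [207 171  99]
305 318 [0.4576 0.1018 0.1449] [158  69  72]
305 336 [0.4269 0.106  0.2047] [227 191 107]
315 300 [0.4291 0.0975 0.2056] [216 179 114]
315 318 [0.4299 0.1017 0.2042] [102  98 119]
315 336 [0.4281 0.1059 0.2074] [238 209 118]
325 300 [0.4306 0.0975 0.2078] [159 147 140]
325 318 [0.4309 0.1017 0.2072] [136 137 144]
325 336 [0.429  0.1058 0.2106] [239 207 116]
335 300 [0.4329 0.0975 0.2086] [158 149 139]
335 318 [0.4327 0.1017 0.2089] [144 147 154]
335 336 [0.4309 0.1057 0.2118] [240 205 119]
345 300 [0.4355 0.0975 0.2089] [176 159 139]
345 318 [0.4347 0.1017 0.2102] [137 138 145]
345 336 [0.4331 0.1058 0.2125] [240 205 119]
355 300 [0.4393 0.0973 0.2077] [224 185 110]
355 318 [0.5359 0.1019 0.0693] [104 106 115]
355 336 [0.4367 0.1059 0.2115] [241 209 121]
365 300 [0.4536 0.0964 0.1925] [60 59 65]
365 318 [0.5448 0.1018 0.069 ] [134 117 103]
365 336 [0.4464 0.1065 0.2023] [69 73 75]
375 300 [0.4565 0.0963 0.1937] [59 60 66]
375 318 [0.5445 0.1018 0.0811] [235 197 109]
375 336 [0.4387 0.1057 0.2166] [227 190 111]
```

```bash
python3 - <<'E'
import cv2,numpy as np
p=cv2.imread('pics/w2.png'); d=np.load('pics/w2.npy')
cv2.imwrite('pics/w2c.png',cv2.resize(p[230:330,250:390],None,fx=5,fy=5,interpolation=cv2.INTER_CUBIC))
for r in range(235,312,6): print(r,d[r,280:360:6].round(3))
E
```

```text
235 [0.294 0.287 0.28  0.231 0.218 0.213 0.211 0.212 0.214 0.221 0.281 0.28
 0.281 0.281]
241 [0.283 0.282 0.282 0.218 0.21  0.211 0.188 0.189 0.211 0.211 0.227 0.28
 0.281 0.281]
247 [0.282 0.282 0.282 0.188 0.184 0.181 0.18  0.18  0.18  0.185 0.214 0.282
 0.282 0.282]
253 [0.284 0.284 0.187 0.181 0.18  0.181 0.181 0.18  0.18  0.181 0.182 0.191
 0.283 0.284]
259 [0.285 0.286 0.182 0.18  0.18  0.183 0.18  0.182 0.182 0.182 0.182 0.182
 0.285 0.285]
265 [0.287 0.183 0.183 0.181 0.18  0.181 0.183 0.182 0.182 0.181 0.182 0.182
 0.184 0.287]
271 [0.289 0.181 0.182 0.182 0.174 0.183 0.183 0.182 0.182 0.174 0.184 0.183
 0.182 0.248]
277 [0.29  0.184 0.184 0.167 0.167 0.171 0.17  0.172 0.172 0.168 0.184 0.184
 0.183 0.248]
283 [0.25  0.185 0.185 0.162 0.162 0.165 0.165 0.166 0.164 0.161 0.186 0.185
 0.184 0.25 ]
289 [0.092 0.093 0.092 0.094 0.154 0.158 0.158 0.158 0.158 0.156 0.    0.092
 0.092 0.091]
295 [0.088 0.09  0.088 0.093 0.151 0.154 0.    0.154 0.154 0.149 0.089 0.089
 0.09  0.089]
301 [0.086 0.084 0.086 0.089 0.147 0.148 0.15  0.148 0.147 0.143 0.085 0.084
 0.086 0.085]
307 [0.083 0.084 0.083 0.085 0.142 0.143 0.151 0.143 0.142 0.086 0.083 0.083
 0.083 0.083]
```

View pics/w2c.png

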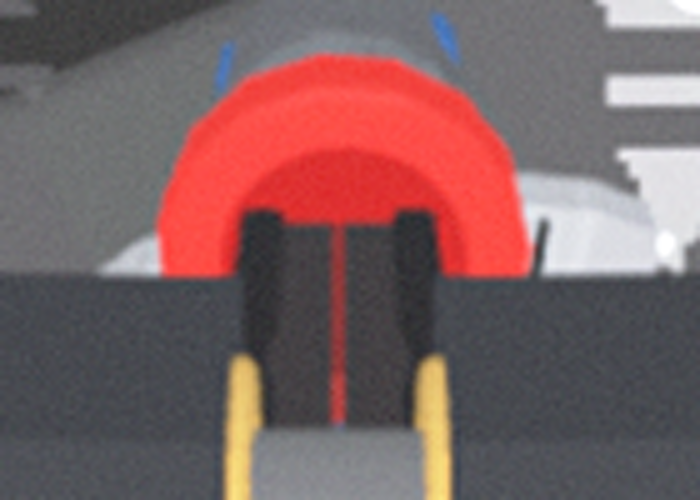

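```bash
python3 - <<'E'
from h import *
from scipy.spatial.transform import Rotation as Rn
w=optics.camera_info('wrist'); f=240/np.tan(np.radians(w['fovy'])/2); d=np.load('pics/w2.npy'); o=get_obs()
T=np.array(w['tool_from_camera']); Rt=Rn.from_euler('xyz',o['tool_rot'],degrees=True).as_matrix()
print(T.round(3))
for r in (250,258,265,269,271,273,275,277,280,283,287):
    out=[]
    for c in (306,312,318,327):
        a=c-w['cx'];b=r-w['cy'];q=np.hypot(a,b);th=q/f;D=d[r,c]
        Q=T[:3,:3]@np.array([np.tan(th)*a/q*D,np.tan(th)*b/q*D,D])+T[:3,3]; out.append((Q*1000).round(1).tolist())
    print(r,out)
for p in ([0,0,0],[.0095,0,0],[-.0095,0,0],[.0095,0,-.019]):
    X=np.linalg.inv(T)@np.array(p+[1]); r=np.hypot(X[0],X[1]); th=np.arctan2(r,X[2]); print(p,(f*th*X[:2]/r+[w['cx'],w['cy']]).round(1))
E
```

```text
[[ 0.001 -0.96  -0.279  0.077]
 [ 1.     0.001 -0.     0.   ]
 [ 0.    -0.279  0.96  -0.184]
 [ 0.     0.     0.     1.   ]]
250 [[18.7, -5.1, -11.8], [19.5, -2.2, -14.1], [19.0, 0.7, -12.4], [19.3, 5.1, -13.5]]
258 [[15.3, -5.1, -13.7], [15.1, -2.2, -13.3], [14.8, 0.7, -12.5], [15.0, 5.1, -12.8]]
265 [[11.5, -5.2, -13.5], [11.2, -2.2, -12.6], [11.7, 0.7, -13.9], [11.5, 5.1, -13.4]]
269 [[9.0, -5.2, -12.3], [9.5, -2.2, -13.6], [9.3, 0.7, -13.1], [9.2, 5.2, -12.8]]
271 [[8.4, -5.2, -13.5], [8.1, -2.2, -12.8], [8.3, 0.7, -13.4], [8.1, 5.2, -12.8]]
273 [[11.0, -4.9, -22.4], [7.2, -2.2, -13.1], [7.3, 0.7, -13.5], [7.9, 5.1, -14.8]]
275 [[10.5, -4.9, -23.6], [9.8, -2.1, -22.1], [9.8, 0.7, -21.9], [9.7, 4.9, -21.8]]
277 [[10.1, -4.8, -25.1], [9.8, -2.1, -24.4], [9.8, 0.7, -24.5], [10.0, 4.9, -25.0]]
280 [[10.0, -4.8, -28.3], [10.5, -2.0, -29.5], [9.8, 0.7, -28.0], [10.2, 4.8, -29.0]]
283 [[10.0, -4.6, -31.9], [9.4, -2.0, -30.4], [9.8, 0.7, -31.3], [9.9, 4.7, -31.6]]
287 [[10.1, -4.5, -36.4], [9.7, -1.9, -35.5], [9.7, 0.7, -35.4], [10.2, 4.6, -36.5]]
[0, 0, 0] [316.6 276.1]
[0.0095, 0, 0] [316.6 259.5]
[-0.0095, 0, 0] [316.6 292.2]
[0.0095, 0, -0.019] [316.5 273.2]
```

The depth data explain it: the fingertip edge lies about 20 mm short of the nominal TCP, at tool z ≈ -21 mm. The tip is therefore about 7 mm above the knob, which is still up at 0.112. I'll keep descending slowly and watch the force.

```bash
python3 -m creep '[{"wx":0,"wy":0,"wz":0,"tx":0,"ty":0,"tz":2,"gripper":-1},{"wx":0,"wy":0,"wz":0,"tx":0,"ty":0,"tz":4,"gripper":-1},{"wx":0,"wy":0,"wz":0,"tx":0,"ty":0,"tz":6,"gripper":-1},{"wx":0,"wy":0,"wz":0,"tx":0,"ty":0,"tz":7,"gripper":-1}]'
python3 -m creep '[{"wx":0,"wy":0,"wz":0,"tx":0,"ty":0,"tz":1,"gripper":-1},{"wx":0,"wy":0,"wz":0,"tx":0,"ty":0,"tz":2,"gripper":-1},{"wx":0,"wy":0,"wz":0,"tx":0,"ty":0,"tz":3,"gripper":-1},{"wx":0,"wy":0,"wz":0,"tx":0,"ty":0,"tz":3,"gripper":-1}]'
```

```text
time_s: 4.02
tool_pos: [0.4631, 0.101, 0.0922]
tool_rot: [-180.0, -0.0, 179.9]
force: [0.5, -0.1, 0.5]
grip_width: 0.0002
grasp_force: 0.0
time_s: 4.35
tool_pos: [0.4632, 0.1011, 0.0899]
tool_rot: [180.0, -0.0, 179.9]
force: [-2.7, -0.8, 4.8]
grip_width: 0.0001
grasp_force: 2.4
```

Contact is made (4.8 N ≈ the spring's 5.4 N preload). Now I press to the stop.

```bash
python3 -m creep '[{"wx":0,"wy":0,"wz":0,"tx":0,"ty":0,"tz":3,"gripper":-1},{"wx":0,"wy":0,"wz":0,"tx":0,"ty":0,"tz":6,"gripper":-1},{"wx":0,"wy":0,"wz":0,"tx":0,"ty":0,"tz":9,"gripper":-1},{"wx":0,"wy":0,"wz":0,"tx":0,"ty":0,"tz":12,"gripper":-1},{"wx":0,"wy":0,"wz":0,"tx":0,"ty":0,"tz":12,"gripper":-1}]'
python3 -m creep '[{"wx":0,"wy":0,"wz":0,"tx":0,"ty":0,"tz":1,"gripper":-1},{"wx":0,"wy":0,"wz":0,"tx":0,"ty":0,"tz":2,"gripper":-1},{"wx":0,"wy":0,"wz":0,"tx":0,"ty":0,"tz":2,"gripper":-1}]'
```

```text
time_s: 4.77
tool_pos: [0.4634, 0.1011, 0.078]
tool_rot: [180.0, -0.0, 179.9]
force: [-2.7, -1.2, 8.3]
grip_width: 0.0005
grasp_force: 4.1
time_s: 5.02
tool_pos: [0.4634, 0.1011, 0.0763]
tool_rot: [180.0, -0.0, 179.9]
force: [-3.4, -0.1, 9.1]
grip_width: 0.0004
grasp_force: 4.4
```

```bash
python3 -m creep '[{"wx":0,"wy":0,"wz":0,"tx":0,"ty":0,"tz":1,"gripper":-1},{"wx":0,"wy":0,"wz":0,"tx":0,"ty":0,"tz":1.5,"gripper":-1},{"wx":0,"wy":0,"wz":0,"tx":0,"ty":0,"tz":1.5,"gripper":-1}]'
```

```text
time_s: 5.27
tool_pos: [0.4634, 0.1011, 0.0754]
tool_rot: [180.0, -0.0, 179.9]
force: [-4.8, -0.3, 11.0]
grip_width: 0.0002
grasp_force: 5.9
```

The plunger is at its stop: the force climbs faster than the spring rate while position lags the command. I'll swing the first 15° along the arc.

```bash
python3 -m creep '[{"wx":0,"wy":0,"wz":0,"tx":-1,"ty":-5.8,"tz":0.5,"gripper":-1},{"wx":0,"wy":0,"wz":0,"tx":-2.3,"ty":-11.6,"tz":0.5,"gripper":-1},{"wx":0,"wy":0,"wz":0,"tx":-3.9,"ty":-17.3,"tz":0.5,"gripper":-1},{"wx":0,"wy":0,"wz":0,"tx":-5.8,"ty":-22.9,"tz":0.5,"gripper":-1},{"wx":0,"wy":0,"wz":0,"tx":-8,"ty":-28.5,"tz":0.5,"gripper":-1}]'
python3 - <<'E'
from h import *
snap('wrist','w3'); 
for c in ('side','wrist'):
    if c=='side': snap('side','s3')
    for r in nets.place_of('knob_top',c)[:2]: print(c,np.round(r['point'],4),round(r['confidence'],2))
o=get_obs();print(o['time_s'],o['tool_pos'],o['force'])
p=cv2.imread('pics/w3.png'); cv2.imwrite('pics/w3c.png',cv2.resize(p[210:330,230:410],None,fx=4,fy=4))
E
```

```text
time_s: 5.68
tool_pos: [0.4729, 0.0732, 0.0754]
tool_rot: [179.9, 0.2, 179.9]
force: [-0.6, 0.7, 9.8]
grip_width: 0.0004
grasp_force: 4.8
side [0.4673 0.0681 0.0974] 0.59
wrist [0.4738 0.0741 0.0978] 0.61
5.8833 [0.47333085 0.07231761 0.07541173] [-1.95591211 -0.7198659  10.47655911]
```

View pics/w3c.png

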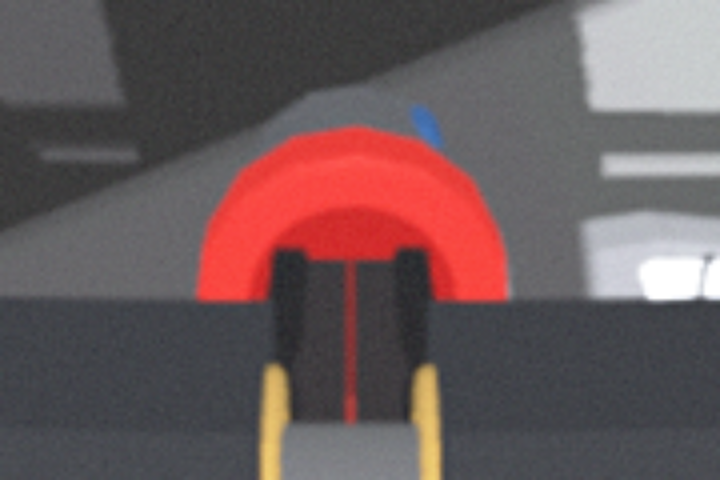

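The finger is still centred on the pressed knob (350,230 in the crop; knob z ≈ 0.098) and the table follows, at about 15.5°. Next is the rest of the arc.

```bash
python3 -m creep '[{"wx":0,"wy":0,"wz":0,"tx":-2.3,"ty":-5.2,"tz":0,"gripper":-1},{"wx":0,"wy":0,"wz":0,"tx":-4.9,"ty":-10.3,"tz":0,"gripper":-1},{"wx":0,"wy":0,"wz":0,"tx":-7.7,"ty":-15.2,"tz":0,"gripper":-1},{"wx":0,"wy":0,"wz":0,"tx":-10.8,"ty":-20,"tz":0,"gripper":-1},{"wx":0,"wy":0,"wz":0,"tx":-14,"ty":-24.6,"tz":0,"gripper":-1}]'
python3 -m creep '[{"wx":0,"wy":0,"wz":0,"tx":0,"ty":0,"tz":0,"gripper":-1},{"wx":0,"wy":0,"wz":0,"tx":0,"ty":0,"tz":0,"gripper":-1}]'
python3 - <<'E'
from h import *
from scipy.spatial.transform import Rotation as Rn
o=get_obs(); d0,_=o['tool_pos'],0
rel=o['tool_pos'][:2]-[.5755,.117]; print('tool ang',np.degrees(np.arctan2(*rel[::-1]))%360-188.07,np.hypot(*rel))
snap('wrist','w4'); w=optics.camera_info('wrist'); f=240/np.tan(np.radians(w['fovy'])/2); T=np.array(w['tool_from_camera'])
def circ(n):
    # knob outline against the fingertip: red pixel extent in columns
    im=cv2.imread(f'pics/{n}.png').astype(int); m=(im[...,2]>110)&(im[...,1]<90)&(im[...,0]<95); m[:230]=0; m[286:]=0; m[:,:260]=0; m[:,380:]=0
    v,u=np.nonzero(m); return u.min(),u.max(),v.min()
for n in('w2','w3','w4'): print(n,circ(n))
for r in nets.place_of('knob_top','wrist')[:2]: print(np.round(r['point'],4),round(r['confidence'],2))
E
```

```text
time_s: 6.3
tool_pos: [0.4876, 0.0487, 0.0755]
tool_rot: [179.9, 0.3, 179.9]
force: [-0.7, 2.3, 8.8]
grip_width: 0.0006
grasp_force: 4.5
time_s: 6.47
tool_pos: [0.4882, 0.0479, 0.0757]
tool_rot: [179.9, 0.3, 179.8]
force: [1.5, -0.1, 9.4]
grip_width: 0.0006
grasp_force: 4.5
tool ang 30.278446766293087 0.11132290834885616
w2 (np.int64(282), np.int64(354), np.int64(241))
w3 (np.int64(279), np.int64(356), np.int64(242))
w4 (np.int64(278), np.int64(355), np.int64(241))
[0.488  0.0494 0.0977] 0.93
```

The angle is about 30.3° with no slip of the tip on the knob, which is inside the 2° capture window. Now I let the plunger up slowly.

```bash
python3 -m creep '[{"wx":0,"wy":0,"wz":0,"tx":0,"ty":0,"tz":-3,"gripper":-1},{"wx":0,"wy":0,"wz":0,"tx":0,"ty":0,"tz":-6,"gripper":-1},{"wx":0,"wy":0,"wz":0,"tx":0,"ty":0,"tz":-9,"gripper":-1},{"wx":0,"wy":0,"wz":0,"tx":0,"ty":0,"tz":-10,"gripper":-1}]'
```

```text
time_s: 6.9
tool_pos: [0.4878, 0.048, 0.0852]
tool_rot: [180.0, 0.3, 179.9]
force: [2.2, -0.2, 3.7]
grip_width: 0.0003
grasp_force: 1.8
```

```bash
python3 -m creep '[{"wx":0,"wy":0,"wz":0,"tx":0,"ty":0,"tz":-3,"gripper":-1},{"wx":0,"wy":0,"wz":0,"tx":0,"ty":0,"tz":-6,"gripper":-1},{"wx":0,"wy":0,"wz":0,"tx":0,"ty":0,"tz":-9,"gripper":-1},{"wx":0,"wy":0,"wz":0,"tx":0,"ty":0,"tz":-13,"gripper":-1},{"wx":0,"wy":0,"wz":0,"tx":0,"ty":0,"tz":-20,"gripper":-1}]'
python3 -m creep '[{"wx":0,"wy":0,"wz":0,"tx":0,"ty":0,"tz":-20,"gripper":-1},{"wx":0,"wy":0,"wz":0,"tx":0,"ty":0,"tz":-40,"gripper":-1},{"wx":0,"wy":0,"wz":0,"tx":0,"ty":0,"tz":-60,"gripper":-1},{"wx":0,"wy":0,"wz":0,"tx":0,"ty":0,"tz":-80,"gripper":-1},{"wx":0,"wy":0,"wz":0,"tx":0,"ty":0,"tz":-80,"gripper":-1}]'
python3 - <<'E'
from h import *
for c in('side','wrist'):
    snap(c,c+'5')
    for r in nets.place_of('knob_top',c)[:2]: print(c,np.round(r['point'],4),round(r['confidence'],2))
p=cv2.imread('pics/side5.png'); cv2.imwrite('pics/s5c.png',cv2.resize(p[170:320,210:410],None,fx=3.6,fy=3.6))
E
```

```text
time_s: 7.32
tool_pos: [0.4832, 0.0478, 0.1026]
tool_rot: [-180.0, -0.2, 179.9]
force: [-0.4, 0.8, 0.2]
grip_width: 0.0005
grasp_force: 0.0
time_s: 7.73
tool_pos: [0.4869, 0.0483, 0.1874]
tool_rot: [179.9, 0.3, 179.9]
force: [1.2, -0.5, 0.2]
grip_width: 0.0006
grasp_force: 0.0
side [0.4851 0.0463 0.1107] 0.71
wrist [0.4875 0.0463 0.1086] 0.91
```

View pics/s5c.png

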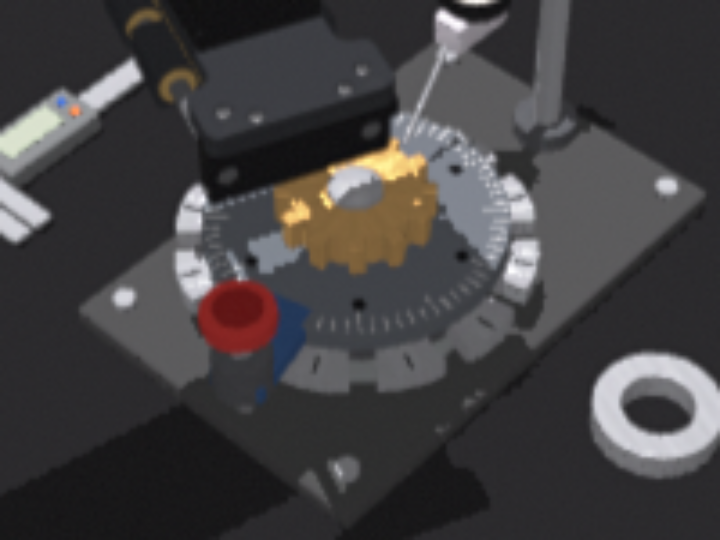

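The knob is at crop (238,310), up on its stem. The gear is seated on the spigot and the hand is clear. I'll verify height and angle from depth.

```bash
python3 - <<'E'
from h import *
from scipy.spatial.transform import Rotation as Rn
o=get_obs(); snap('top','top6')
for c,n in(('side','side5'),('top','top6')):
    i=optics.camera_info(c); f=240/np.tan(np.radians(i['fovy'])/2); R=np.array(i['R']); t=np.array(i['t'])
    im=cv2.imread(f'pics/{n}.png').astype(int); d=np.load(f'pics/{n}.npy')
    m=(im[...,2]>80)&(im[...,1]<60)&(im[...,0]<70)&(d>0)
    v,u=np.nonzero(m); X=np.c_[(u-i['cx'])/f*d[v,u],(v-i['cy'])/f*d[v,u],d[v,u]]; P=(X-t)@R
    P=P[np.hypot(P[:,0]-.485,P[:,1]-.046)<.03]
    if len(P): print(c,len(P),np.percentile(P,[3,50,90,97],axis=0).round(4).tolist())
w=optics.camera_info('wrist'); f=240/np.tan(np.radians(w['fovy'])/2); T=np.array(w['tool_from_camera'])
im=cv2.imread('pics/wrist5.png').astype(int); d=np.load('pics/wrist5.npy')
m=(im[...,2]>80)&(im[...,1]<80)&(im[...,0]<80)&(d>0); v,u=np.nonzero(m); a=u-w['cx'];b=v-w['cy'];q=np.hypot(a,b);D=d[v,u];s=np.tan(q/f)*D/q
P=(np.c_[s*a,s*b,D]@T[:3,:3].T+T[:3,3])@Rn.from_euler('xyz',o['tool_rot'],degrees=True).as_matrix().T+o['tool_pos']
P=P[(np.hypot(P[:,0]-.485,P[:,1]-.046)<.03)&(P[:,2]<.13)]; print('wrist',len(P),np.percentile(P,[3,50,90,97],axis=0).round(4).tolist())
E
```

```text
side 364 [[0.4648, 0.0287, 0.1023], [0.481, 0.0428, 0.111], [0.4945, 0.0572, 0.1127], [0.498, 0.0616, 0.1135]]
wrist 2005 [[0.4649, 0.0315, 0.1066], [0.4805, 0.0473, 0.1111], [0.4934, 0.0595, 0.112], [0.4967, 0.0629, 0.1125]]
```

The knob top is at 0.111–0.113, the same as at the start, so the plunger is fully up in the next notch. The robot is clear.

```bash
python3 -c "
from cell import env
print(env.sign_off())"
```

```text
the job is handed in; nothing more can be done
None
```

I pressed the plunger to its stop, swung the table about 30° counter-clockwise to the next notch and let the plunger spring back up. The hand is clear, the gear is still on its spigot, and the job is handed in; no verdict was returned.

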